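# Change from the buckle drawer to the D-ring drawer

## Robot

A 6-joint arm with a two-finger parallel gripper is mounted at the origin on the work surface. World frame = base frame: x ahead of the robot, y to its left, z up, the work surface at z = 0. Lengths are in m, angles in rad, forces in N, time in s.
With the tool pointing down it reaches from about 0.4 to 0.825 m from the base axis. Payload 7 kg.
Tool frame: the origin (TCP) lies on the centre line of the jaws, within the pads' length; the fingertips stand tip_reach ahead of it and the grasp point (between the pads) is the TCP (tip_reach is the distance from the TCP to the fingertips, in m); z points along the fingers, y is the line along which they close (so a half turn about z gives the same grasp; the last joint's range is limited). The gripper opens to 88 mm and grips with 3 to 60 N. Pads are 19 mm wide; open, the fingers measure 130 mm over their backs; the gripper's body (78 mm by 193 mm) begins 47 mm behind the grasp point.
Start: joints at [1.559, 0.359, 0.012, 0, -1.224, -0.288], TCP at [0.199, 0.645, 0.246] pointing down, gripper open.
Joint ranges: [-3.07, 3.07], [-1.43, 2.12], [-1.02, 1.25], [-3.03, 1.67], [-3.05, -0], [-3.03, 3.03]. Speed limits (rad/s): [2.39, 2.39, 3.01, 3.14, 3.14, 3.14].

## Interface

Orientations are given as [roll, pitch, yaw] about the fixed x, y, z axes, in that order (R = Rz(yaw) Ry(pitch) Rx(roll)).
In Python, from station import get_state, grab_frame, calibration, job_done, find_in, mark_of, tip_reach gives the robot as it stands.
- The arm moves only by the shell command python3 -m handwheel 'ROWS' [OPENING] [FORCE]. ROWS is JSON, a list of rows, each an object with "delta_pos": the shift along the world's x, y, z in units of 30 mm (1.0 is 30 mm), a list of three; "dr": the turn, a rotation vector about the world's x, y, z in degrees, a list of three. In form: [{"delta_pos": [tx, ty, tz], "dr": [rx, ry, rz]}, ...]. A call has 1 to 10 rows; each row shifts and turns the commanded pose from where the row before left it; what a row does not reach is not made up. A row lasts 1/10 s, in which the tool goes at most 50 mm and 8.59 degrees, less where a joint would pass 70% of its speed; a pose out of reach is approached as far as the arm can. A call is refused whole if a number of a shift passes 1 or a number of a turn 8.59, either way. A call with a gripper value outside its range is refused whole. OPENING is the closure, from -1 (fully open) to 1 (shut), set as the call begins (- or left out, the last holds). The fingers move at their own pace and stop on an object; FORCE is the grip in N (left out, the last holds). Time passes only in rows, so rows that do not move let the fingers close. It gives the time, the measured TCP pose, the force, the opening and the grip force at its end, in the units of the state.
- get_state(): the state, without advancing time (a new reading comes with each control period).
- grab_frame(name): name is "scene" or "top" or "wrist"; returns the picture (400x640x3 uint8, red, green, blue); there is no depth.
- calibration(name): a dict with "fx", "fy", "cx", "cy" (pixels), "extrinsics" (4x4, takes a point from world to camera coordinates). Camera axes: x right, y down, z forward; pixel columns grow to the right and rows downward; lengths in m; the calibration is good to about 2 mm. A picture is of the moment at which its call begins: read the wrist's pose just before it. calibration takes no time and is no camera call; for the wrist camera it gives the pose at the moment of the call.
- job_done(): hands the job in; it is judged then, once.
Trained networks look in the newest picture that a camera, given by its name, has taken for a name from the list of things; names that differ only in an ending like _2 or _b are one class to them, and where a whole thing is asked for, a point or a joint stands for the part that bears it (a point fixed in the world has none). Each returns a list of dicts, best first, with "conf" (0 to 1); they miss things now and then, are a little off and sometimes report something else, mostly with a low value. They report only what shows in the picture. A call takes as long as a camera call.
- find_in(camera, query): "location" ([column, row] in pixels, amid what is visible of it).
- mark_of(camera, query): "location" ([column, row] in pixels: a listed point, or the origin of a listed thing).
The state is a dict: "t": time; "q": joint angles; "qd": joint speeds; "joint_efforts": joint torques, N m; "eef_pos": TCP position; "ee_rot": TCP orientation; "force": force on the tool from outside, world axes, zero at the start; "moment": the same for the moment, N m; "width": finger opening in m; "gripper_force": force on a finger pad.
Only numpy, scipy, OpenCV 4.12 (cv2) and the standard library are available. Lean on these libraries where they do the work, as an engineer would, in place of code of your own. Each camera call takes 0.05 s, during which the arm holds its last target. There are 200 camera calls.

## Task

The buckle drawer has been left open: push it fully shut with a fingertip. Then hook a fingertip behind the lip of the D-ring drawer (the unit with the D-ring sample on its top) and draw it steadily all the way out to its stop. Do both with the fingertips alone, never pinching a drawer's lip between the fingers and never slamming a drawer, and leave the third drawer and the loose things around the work where they are.

Things in the scene. Friction and masses are not known exactly. Their poses are not given: they have to be found in the camera images.
- base_frame: dark steel base frame, 230 x 490 x 30 mm high, screwed to the bench, that carries three alike green steel drawer units side by side in a row (160 mm from centre to centre, 10 mm gaps). Origin on the bench under the middle of the row, at the housings' front; x away from the drawers' fronts, y along the row, z up. The order of the units in the row changes.
- dring_unit: D-ring unit: on its top near the front a white card carries a D-ring (one open D-shaped loop, 72 x 56 mm). Fixed green steel housing 240 mm deep, 150 wide, 100 high (its top 130 mm above the bench), with one drawer in its front. Its frame: origin at the middle of the lower edge of the housing's front, x away from the drawer's front (the drawer is drawn out along -x), y along the row, z up.
- dring_drawer (a joint): how far this drawer is out: 0 m fully shut, 0.14 m at its stop; it runs along the unit's -x, takes about 2.5 N plus 6 N per m/s to move and stays where it is left
- dring_pull (a point): moves with the drawer: middle of the open mouth of its finger trough, level with the lip's top edge (122 mm above the bench). Trough 138 mm wide between its end caps, open at the top, 40 mm from front panel to lip, 36 deep. The lip is its upright outer edge: inner face 20 mm from this point towards the unit's -x, outer face (label strip) 27 mm. Axes as the unit's
- buckle_unit: buckle unit: the sample on its top is a slide buckle (rectangle 77 x 54 mm with a middle bar); its drawer is the one left open. Fixed green steel housing 240 mm deep, 150 wide, 100 high (its top 130 mm above the bench), with one drawer in its front. Its frame: origin at the middle of the lower edge of the housing's front, x away from the drawer's front (the drawer is drawn out along -x), y along the row, z up.
- buckle_drawer (a joint): how far this drawer is out: 0 m fully shut, 0.14 m at its stop; it runs along the unit's -x, takes about 2.5 N plus 6 N per m/s to move and stays where it is left
- buckle_pull (a point): moves with the drawer: middle of the open mouth of its finger trough, level with the lip's top edge (122 mm above the bench). Trough 138 mm wide between its end caps, open at the top, 40 mm from front panel to lip, 36 deep. The lip is its upright outer edge: inner face 20 mm from this point towards the unit's -x, outer face (label strip) 27 mm. Axes as the unit's
- snap_unit: snap-hook unit: the sample on its top is a long swivel snap hook (90 mm); its drawer is shut and stays so. Fixed green steel housing 240 mm deep, 150 wide, 100 high (its top 130 mm above the bench), with one drawer in its front. Its frame: origin at the middle of the lower edge of the housing's front, x away from the drawer's front (the drawer is drawn out along -x), y along the row, z up.
- snap_drawer (a joint): how far this drawer is out: 0 m fully shut, 0.14 m at its stop; it runs along the unit's -x, takes about 2.5 N plus 6 N per m/s to move and stays where it is left
- snap_pull (a point): moves with the drawer: middle of the open mouth of its finger trough, level with the lip's top edge (122 mm above the bench). Trough 138 mm wide between its end caps, open at the top, 40 mm from front panel to lip, 36 deep. The lip is its upright outer edge: inner face 20 mm from this point towards the unit's -x, outer face (label strip) 27 mm. Axes as the unit's
- thread_cone: loose cone of white thread, 60 mm across its foot, 108 high, standing on the bench left of the row; origin at the centre of its foot. Leave alone
- seam_roller: loose seam roller lying on the bench left of the row, 190 mm long, wooden handle 29 mm thick, rubber roller 36 mm; origin on the bench under its shaft, x along it towards the roller. Leave alone
- glue_bottle: loose white glue bottle, 54 mm across, 130 high, standing on the bench right of the row; origin at the centre of its foot. Leave alone
- rivet_jar: loose grey jar with steel cap, 64 mm across, 75 high, standing on the bench right of the row; origin at the centre of its foot. Leave alone

How it is judged:
On the way, in this order (a step that is already met when the one before it is completed fails the run):
1. the buckle drawer is pushed fully shut (value of joint buckle_drawer below 0.008 m and value of joint dring_drawer below 0.03 m), for 0.2 s.
2. then the D-ring drawer is drawn out to its stop (value of joint dring_drawer above 0.13 m), for 0.2 s.
At the end, for the whole second after the job is handed in: D-ring drawer out to within 10 mm of its stop, buckle and snap-hook drawers within 8 mm of fully shut, all drawers at rest, the loose things within 20 mm of where they stood (value of joint dring_drawer above 0.13 m and value of joint each of buckle_drawer, snap_drawer below 0.008 m and velocity of joint dring_drawer between -0.01 and 0.01 m/s and velocity of joint buckle_drawer between -0.01 and 0.01 m/s and velocity of joint snap_drawer between -0.01 and 0.01 m/s and distance of each of thread_cone, seam_roller, glue_bottle, rivet_jar from where it was at the start of the episode below 0.02 m); the robot touches nothing.
It fails at once if a drawer's lip is pinched: the fingers press on its inner and its outer face at once ((contact force between the fingers and dring_drawer_c0 above 4 N and contact force between the fingers and dring_drawer_c1 above 4 N) or (contact force between the fingers and buckle_drawer_c0 above 4 N and contact force between the fingers and buckle_drawer_c1 above 4 N) or (contact force between the fingers and snap_drawer_c0 above 4 N and contact force between the fingers and snap_drawer_c1 above 4 N)).
It fails at once if a drawer is slammed or jerked (faster than 0.5 m/s) (velocity of joint any of dring_drawer, buckle_drawer, snap_drawer above 0.5 m/s or velocity of joint any of dring_drawer, buckle_drawer, snap_drawer below -0.5 m/s).
It fails at once if the snap-hook drawer is drawn out (value of joint snap_drawer above 0.02 m).
It fails at once if a loose thing is lifted, knocked over or moved away (distance of any of thread_cone, seam_roller, glue_bottle, rivet_jar from where it was at the start of the episode above 0.03 m or angle between any of thread_cone, glue_bottle, rivet_jar's own z axis and vertical above 0.5 rad).
It also fails if it takes over 45 s, if anything falls off the work surface, if the arm or the gripper's body presses on something with over 40 N, if the wrist force passes 120 N, or if a joint passes its speed limit or range.

## Working session

There is one attempt and no reset: what is moved stays moved. The work goes in short steps, Python scripts to look and compute and a shell command to move; the robot and the scene stay as the last step left them, time stands still between calls to the robot, and variables do not carry over. Pictures are saved under pics/ and viewed, at most 10 in all, crops included, and the job is handed in when it is done.

```bash
mkdir -p pics; cat > h.py <<'E'
import numpy as np, cv2
from station import *
def ray(cam,px,z):
    c=calibration(cam);E=np.array(c["extrinsics"]);R,t=E[:3,:3],E[:3,3]
    o=-R.T@t;d=R.T@np.array([(px[0]-c["cx"])/c["fx"],(px[1]-c["cy"])/c["fy"],1])
    return o+d*(z-o[2])/d[2]
E
python3 - <<'E'
from h import *
s=get_state();print(s["eef_pos"],s["ee_rot"],s["width"],tip_reach if not callable(tip_reach) else tip_reach())
Z=dict(dring_unit=.03,buckle_unit=.03,snap_unit=.03,dring_pull=.122,buckle_pull=.122,snap_pull=.122,base_frame=0,thread_cone=0,seam_roller=0,glue_bottle=0,rivet_jar=0)
for cam in ["top","scene"]:
    im=grab_frame(cam);cv2.imwrite(f"pics/{cam}0.png",im[:,:,::-1])
    for n,z in Z.items():
        for r in mark_of(cam,n)[:1]: print(cam,n,np.round(r["location"]),round(r["conf"],2),ray(cam,r["location"],z).round(3))
E
```

```text
[0.19922306 0.64445034 0.24463805] [ 3.13994195e+00 -1.39252597e-04 -2.99889213e-01] 0.08742369224413987 0.019
top dring_unit [286. 180.] 0.94 [0.62  0.121 0.03 ]
top buckle_unit [371. 168.] 0.64 [ 0.664 -0.189  0.03 ]
top snap_unit [327. 176.] 0.72 [ 0.636 -0.027  0.03 ]
top dring_pull [286. 182.] 0.97 [0.597 0.117 0.122]
top buckle_pull [379. 209.] 0.56 [ 0.498 -0.197  0.122]
top snap_pull [330. 174.] 0.69 [ 0.62  -0.033  0.122]
top thread_cone [200. 178.] 0.81 [0.641 0.441 0.   ]
top seam_roller [192. 243.] 0.59 [0.399 0.465 0.   ]
top glue_bottle [429. 231.] 0.66 [ 0.431 -0.395  0.   ]
top rivet_jar [427. 200.] 0.56 [ 0.548 -0.396  0.   ]
scene dring_unit [326. 240.] 0.8 [0.63  0.119 0.03 ]
scene buckle_unit [244. 198.] 0.95 [ 0.643 -0.198  0.03 ]
scene snap_unit [285. 218.] 0.88 [ 0.634 -0.037  0.03 ]
scene dring_pull [337. 215.] 0.73 [0.593 0.132 0.122]
scene snap_pull [287. 195.] 0.88 [ 0.616 -0.036  0.122]
scene thread_cone [417. 303.] 0.9 [0.644 0.433 0.   ]
scene seam_roller [461. 252.] 0.55 [0.417 0.462 0.   ]
scene glue_bottle [240. 150.] 0.85 [ 0.451 -0.393  0.   ]
scene rivet_jar [216. 166.] 0.56 [ 0.567 -0.406  0.   ]
```

View pics/top0.png

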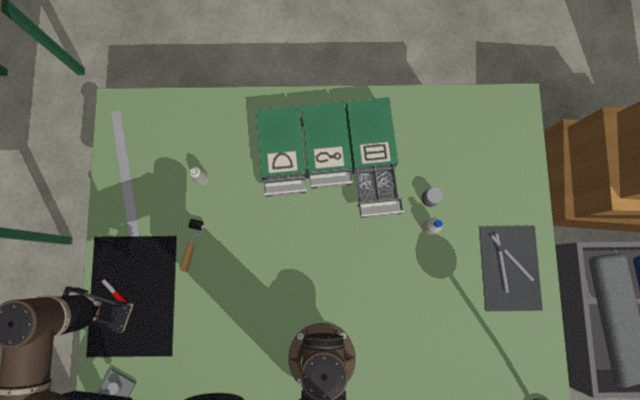

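View pics/scene0.png

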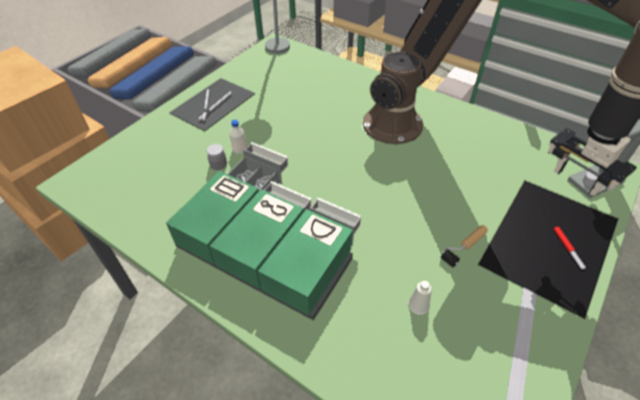

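The pictures show the D-ring unit on the left (card at 283,162 in the top view), the snap hook in the middle and the buckle unit on the right. The buckle drawer is open, with its lip near (380,209). The row is yawed by roughly +5–8°. I'll bring the wrist camera over it with the tool x along the unit x and the fingers shut.

```bash
python3 -m handwheel '[{"delta_pos":[1,-0.8,0],"dr":[0,0,2.4]},{"delta_pos":[1,-0.8,0],"dr":[0,0,2.4]},{"delta_pos":[1,-0.8,0],"dr":[0,0,2.4]},{"delta_pos":[1,-0.8,0],"dr":[0,0,2.4]},{"delta_pos":[1,-0.8,0],"dr":[0,0,2.4]},{"delta_pos":[1,-0.8,0],"dr":[0,0,2.4]},{"delta_pos":[1,-0.8,0],"dr":[0,0,2.4]},{"delta_pos":[1,-0.8,0],"dr":[0,0,2.4]},{"delta_pos":[0,-1,0],"dr":[0,0,2.4]},{"delta_pos":[0,-1,0],"dr":[0,0,2.4]}]' 1 10
python3 -m handwheel '[{"delta_pos":[0,-1,0.5],"dr":[0,0,0]},{"delta_pos":[0,-1,0.5],"dr":[0,0,0]},{"delta_pos":[0,-1,0.5],"dr":[0,0,0]},{"delta_pos":[0,-1,0.5],"dr":[0,0,0]},{"delta_pos":[0,-1,0.5],"dr":[0,0,0]},{"delta_pos":[0,-1,0.5],"dr":[0,0,0]},{"delta_pos":[0,-1,0],"dr":[0,0,0]},{"delta_pos":[0,-1,0],"dr":[0,0,0]},{"delta_pos":[0,-1,0],"dr":[0,0,0]},{"delta_pos":[0,-1,0],"dr":[0,0,0]}]'
python3 - <<'E'
from h import *
s=get_state();print(s["t"],s["eef_pos"],s["ee_rot"],s["q"])
im=grab_frame("wrist");cv2.imwrite("pics/w1.png",im[:,:,::-1])
for n,z in dict(dring_unit=.03,buckle_unit=.03,snap_unit=.03,dring_pull=.122,buckle_pull=.122,snap_pull=.122).items():
    for r in mark_of("wrist",n)[:1]: print(n,np.round(r["location"]),round(r["conf"],2),ray("wrist",r["location"],z).round(3))
E
```

```text
t: 2.2
eef_pos: [0.4401, 0.3915, 0.245]
ee_rot: [3.141, 0.0, 0.119]
force: [-0.3, -0.4, 0.2]
width: 0.0132
gripper_force: 0.0
t: 3.2
eef_pos: [0.4391, 0.0917, 0.3359]
ee_rot: [-3.141, -0.001, 0.119]
force: [0.0, 0.4, 0.6]
width: 0.0007
gripper_force: 0.0
3.2 [0.43907677 0.09165861 0.33588691] [-3.14119356e+00 -7.23858655e-04  1.19354940e-01] [ 6.47660370e-01 -7.77001105e-02 -3.03206589e-01  2.07223272e-05
 -1.34446351e+00  1.04248640e+00]
dring_unit [ 47. 156.] 0.68 [0.413 0.439 0.03 ]
buckle_unit [583.  17.] 0.6 [ 0.65  -0.194  0.03 ]
snap_unit [445.  10.] 0.8 [ 0.639 -0.032  0.03 ]
buckle_pull [618. 150.] 0.98 [ 0.507 -0.205  0.122]
snap_pull [481.  12.] 0.73 [ 0.614 -0.037  0.122]
```

View pics/w1.png

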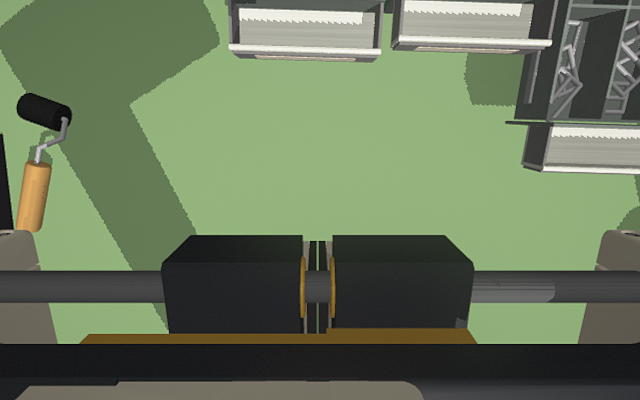

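The wrist view shows the outer lip edges: D-ring from (230,50) to (380,54), snap from (393,42) to (551,47), and buckle from (524,163) rightwards. I'll convert these to positions.

```bash
python3 - <<'E'
from h import *
for p in [(230,49),(381,53),(393,39),(551,46),(525,164),(639,170)]: print(p,ray("wrist",p,.122).round(4))
a=[ray("wrist",p,.122) for p in [(230,49),(381,53),(393,39),(551,46),(525,164),(639,170)]]
for i in (0,2,4): d=a[i]-a[i+1];print(np.degrees(np.arctan2(-d[0],d[1])),np.hypot(*d[:2]))
E
```

```text
(230, 49) [0.5552 0.1908 0.122 ]
(381, 53) [0.5687 0.0489 0.122 ]
(393, 39) [0.582  0.0397 0.122 ]
(551, 46) [ 0.5937 -0.1089  0.122 ]
(525, 164) [ 0.4823 -0.1153  0.122 ]
(639, 170) [ 0.4902 -0.2336  0.122 ]
5.421373018912261 0.14259834043051542
4.503523495225335 0.14906503566305798
3.8343660184864152 0.11850789787667801
```

```bash
python3 -m handwheel '[{"delta_pos":[-0.1,-1,-0.2],"dr":[0,0,-0.2]},{"delta_pos":[-0.1,-1,-0.2],"dr":[0,0,-0.2]},{"delta_pos":[0,-1,-0.2],"dr":[0,0,-0.2]},{"delta_pos":[0,-1,-0.7],"dr":[0,0,-0.2]},{"delta_pos":[0,-1,-0.9],"dr":[0,0,-0.2]},{"delta_pos":[0,-1,-1],"dr":[0,0,-0.2]},{"delta_pos":[0,-1,-1],"dr":[0,0,-0.2]},{"delta_pos":[0,-1,-1],"dr":[0,0,-0.2]},{"delta_pos":[0,-1,-1],"dr":[0,0,-0.2]},{"delta_pos":[0,-1,-1],"dr":[0,0,-0.2]}]'
python3 - <<'E'
from h import *
im=grab_frame("wrist");cv2.imwrite("pics/w2.png",im[:,:,::-1])
for n,z in dict(buckle_pull=.122).items():
    for r in mark_of("wrist",n)[:1]: print(n,np.round(r["location"]),round(r["conf"],2),ray("wrist",r["location"],z).round(3))
E
```

```text
t: 4.55
eef_pos: [0.4339, -0.2077, 0.1184]
ee_rot: [3.141, -0.0, 0.086]
force: [1.3, -0.1, -0.4]
width: 0.0004
gripper_force: 0.0
buckle_pull [331.  96.] 0.89 [ 0.506 -0.207  0.122]
```

View pics/w2.png

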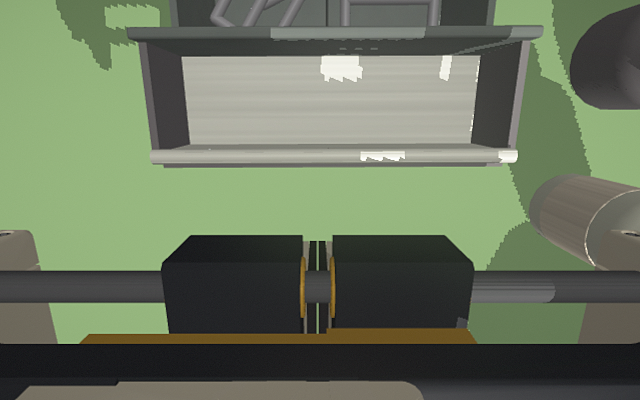

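The lip is square to the fingers, at rows 150–165 with its middle at column 333, so I can push now.

```bash
python3 -m handwheel '[{"delta_pos":[0.4,0.03,0],"dr":[0,0,0]},{"delta_pos":[0.4,0.03,0],"dr":[0,0,0]},{"delta_pos":[0.3,0.03,0],"dr":[0,0,0]},{"delta_pos":[0.3,0.03,0],"dr":[0,0,0]},{"delta_pos":[0.3,0.03,0],"dr":[0,0,0]},{"delta_pos":[0.4,0.03,0],"dr":[0,0,0]},{"delta_pos":[0.4,0.03,0],"dr":[0,0,0]},{"delta_pos":[0.4,0.03,0],"dr":[0,0,0]},{"delta_pos":[0.4,0.03,0],"dr":[0,0,0]},{"delta_pos":[0.4,0.03,0],"dr":[0,0,0]}]'
python3 -m handwheel '[{"delta_pos":[0.4,0.03,0],"dr":[0,0,0]},{"delta_pos":[0.4,0.03,0],"dr":[0,0,0]},{"delta_pos":[0.2,0.02,0],"dr":[0,0,0]},{"delta_pos":[0.2,0.02,0],"dr":[0,0,0]},{"delta_pos":[0.0,0.0,0],"dr":[0,0,0]}]'
```

```text
t: 5.65
eef_pos: [0.5452, -0.198, 0.1193]
ee_rot: [-3.141, 0.0, 0.084]
force: [-3.7, 1.7, 0.5]
width: 0.0009
gripper_force: 1.6
t: 6.15
eef_pos: [0.5816, -0.1953, 0.1197]
ee_rot: [3.141, -0.001, 0.084]
force: [-0.8, -0.3, 0.0]
width: 0.0009
gripper_force: 0.0
```

```bash
for i in 1; do python3 -m handwheel '[{"delta_pos":[0.1,0.01,0],"dr":[0,0,0]},{"delta_pos":[0.1,0.01,0],"dr":[0,0,0]},{"delta_pos":[0.1,0.01,0],"dr":[0,0,0]}]'; done
```

```text
t: 6.45
eef_pos: [0.5893, -0.1946, 0.1198]
ee_rot: [3.141, 0.0, 0.084]
force: [-3.0, -2.5, 0.6]
width: 0.0008
gripper_force: 1.3
```

```bash
python3 -m handwheel '[{"delta_pos":[0.1,0.01,0],"dr":[0,0,0]},{"delta_pos":[0.1,0.01,0],"dr":[0,0,0]}]'
```

```text
t: 6.65
eef_pos: [0.59, -0.1945, 0.1196]
ee_rot: [-3.141, 0.011, 0.084]
force: [-26.8, -2.8, 21.3]
width: 0.0007
gripper_force: 13.7
```

```bash
python3 - <<'E'
from h import *
im=grab_frame("wrist");cv2.imwrite("pics/w3.png",im[:,:,::-1])
print(get_state()["force"])
E
```

```text
[-21.14916884  -0.71304964  15.74342955]
```

View pics/w3.png

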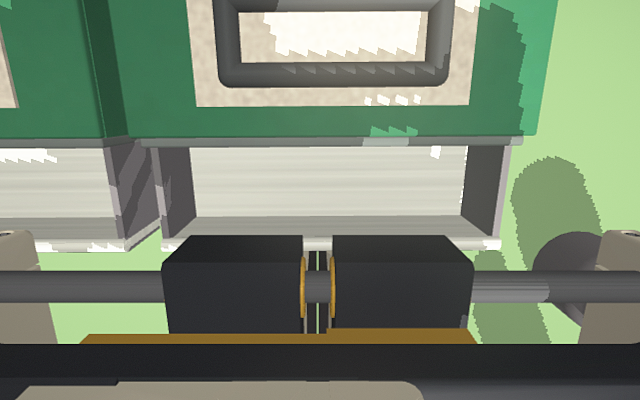

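The buckle drawer is hard against its stop: its front panel is flush with the housing at row 140, and the force rose sharply. Next I back off, lift and cross to the D-ring drawer.

```bash
python3 -m handwheel '[{"delta_pos":[-0.3,-0.02,0],"dr":[0,0,0]},{"delta_pos":[-0.9,-0.07,0],"dr":[0,0,0]},{"delta_pos":[-0.8,-0.04,0.4],"dr":[0,0,0]},{"delta_pos":[-0.4,0,1],"dr":[0,0,0]},{"delta_pos":[0,0.5,1],"dr":[0,0,0]},{"delta_pos":[0,1,0.5],"dr":[0,0,0]},{"delta_pos":[0,1,0],"dr":[0,0,0]},{"delta_pos":[0,1,0],"dr":[0,0,0]},{"delta_pos":[0,1,0],"dr":[0,0,0]},{"delta_pos":[0,1,0],"dr":[0,0,0]}]'
python3 -m handwheel '[{"delta_pos":[0,1,0],"dr":[0,0,0]},{"delta_pos":[0,1,0],"dr":[0,0,0]},{"delta_pos":[0,1,0],"dr":[0,0,0]},{"delta_pos":[0,1,0],"dr":[0,0,0]},{"delta_pos":[0,0.9,0],"dr":[0,0,0]},{"delta_pos":[0,0,0],"dr":[0,0,0]}]'
python3 - <<'E'
from h import *
im=grab_frame("wrist");cv2.imwrite("pics/w4.png",im[:,:,::-1])
for r in mark_of("wrist","dring_pull")[:1]: print(np.round(r["location"]),round(r["conf"],2),ray("wrist",r["location"],.122).round(3))
E
```

```text
t: 7.7
eef_pos: [0.5242, -0.0309, 0.2073]
ee_rot: [-3.141, -0.003, 0.084]
force: [0.4, -0.0, 0.3]
width: 0.0003
gripper_force: 0.0
t: 8.3
eef_pos: [0.5244, 0.1178, 0.2071]
ee_rot: [-3.14, -0.003, 0.087]
force: [-0.7, 0.1, -0.2]
width: 0.0008
gripper_force: 0.0
[323. 123.] 0.68 [0.587 0.118 0.122]
```

View pics/w4.png

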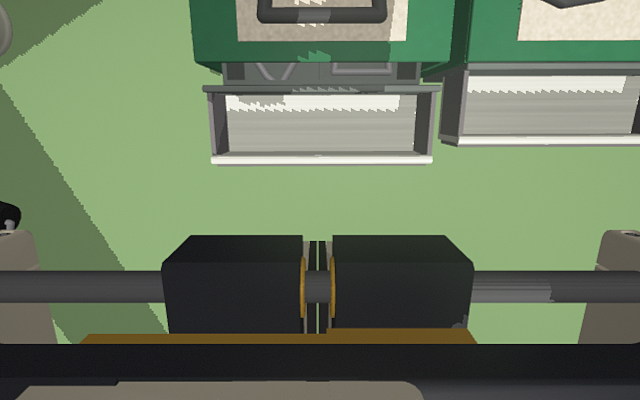

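```bash
python3 -m handwheel '[{"delta_pos":[0.7,0.03,0],"dr":[0,0,0]},{"delta_pos":[0.7,0.03,0],"dr":[0,0,0]},{"delta_pos":[0.7,0.04,-0.3],"dr":[0,0,0]},{"delta_pos":[0,0,-0.7],"dr":[0,0,0]},{"delta_pos":[0,0,-0.6],"dr":[0,0,0]},{"delta_pos":[0,0,-0.4],"dr":[0,0,0]},{"delta_pos":[0,0,-0.4],"dr":[0,0,0]}]'
python3 -m handwheel '[{"delta_pos":[0,0,-0.3],"dr":[0,0,0]},{"delta_pos":[0,0,-0.3],"dr":[0,0,0]},{"delta_pos":[0,0,0],"dr":[0,0,0]}]'
```

```text
t: 9.1
eef_pos: [0.5866, 0.1169, 0.1342]
ee_rot: [-3.141, -0.001, 0.083]
force: [-0.2, 0.6, 0.4]
width: 0.0003
gripper_force: 0.0
t: 9.4
eef_pos: [0.5858, 0.1172, 0.1155]
ee_rot: [3.141, 0.001, 0.084]
force: [-0.6, -0.3, -0.7]
width: 0.0008
gripper_force: 0.0
```

```bash
python3 - <<'E'
from h import *
im=grab_frame("wrist");cv2.imwrite("pics/w5.png",im[:,:,::-1])
print(get_state()["force"])
E
```

```text
[0.70335034 0.41859639 0.39243511]
```

View pics/w5.png

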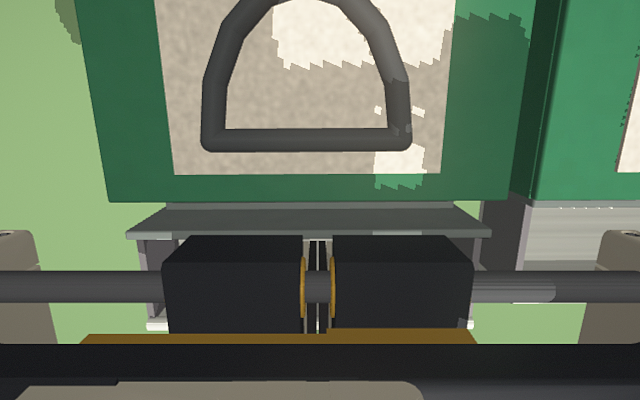

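The fingers are in the trough with no contact: the panel edge is at row 235 and the lip at row 325. Now I draw it out.

```bash
python3 -m handwheel '[{"delta_pos":[-0.2,-0.02,0],"dr":[0,0,0]},{"delta_pos":[-0.2,-0.02,0],"dr":[0,0,0]},{"delta_pos":[-0.2,-0.02,0],"dr":[0,0,0]},{"delta_pos":[-0.3,-0.02,0],"dr":[0,0,0]},{"delta_pos":[-0.4,-0.03,0],"dr":[0,0,0]},{"delta_pos":[-0.4,-0.03,0],"dr":[0,0,0]},{"delta_pos":[-0.4,-0.03,0],"dr":[0,0,0]},{"delta_pos":[-0.4,-0.03,0],"dr":[0,0,0]},{"delta_pos":[-0.4,-0.03,0],"dr":[0,0,0]},{"delta_pos":[-0.4,-0.03,0],"dr":[0,0,0]}]'
python3 -m handwheel '[{"delta_pos":[-0.4,-0.03,0],"dr":[0,0,0]},{"delta_pos":[-0.3,-0.02,0],"dr":[0,0,0]},{"delta_pos":[-0.2,-0.02,0],"dr":[0,0,0]}]'
```

```text
t: 10.45
eef_pos: [0.4862, 0.1095, 0.1166]
ee_rot: [3.141, 0.0, 0.084]
force: [3.0, -0.6, 1.3]
width: 0.0005
gripper_force: 1.6
t: 10.75
eef_pos: [0.4592, 0.1074, 0.1165]
ee_rot: [3.142, 0.001, 0.084]
force: [3.3, -2.1, -0.2]
width: 0.0005
gripper_force: 1.4
```

```bash
python3 -m handwheel '[{"delta_pos":[-0.1,-0.01,0],"dr":[0,0,0]},{"delta_pos":[-0.1,-0.01,0],"dr":[0,0,0]},{"delta_pos":[-0.1,-0.01,0],"dr":[0,0,0]}]'
```

```text
t: 11.05
eef_pos: [0.4514, 0.1067, 0.1165]
ee_rot: [3.142, 0.0, 0.084]
force: [2.5, -1.3, -1.8]
width: 0.0004
gripper_force: 4.2
```

```bash
python3 -m handwheel '[{"delta_pos":[-0.1,-0.01,0],"dr":[0,0,0]},{"delta_pos":[-0.1,-0.01,0],"dr":[0,0,0]}]'
```

```text
t: 11.25
eef_pos: [0.4509, 0.108, 0.1178]
ee_rot: [-3.139, -0.011, 0.087]
force: [36.1, -7.2, -22.6]
width: 0.0002
gripper_force: 17.7
```

At the stop, since the force rose to 36 N. I'll ease off the lip by about 16 mm and lift straight out.

```bash
python3 -m handwheel '[{"delta_pos":[0,0,0],"dr":[0,0,0]},{"delta_pos":[0.25,0.02,0],"dr":[0,0,0]},{"delta_pos":[0.25,0.02,0],"dr":[0,0,0]},{"delta_pos":[0,0,0.3],"dr":[0,0,0]},{"delta_pos":[0,0,0.6],"dr":[0,0,0]},{"delta_pos":[0,0,1],"dr":[0,0,0]},{"delta_pos":[0,0,1],"dr":[0,0,0]},{"delta_pos":[0,0,1],"dr":[0,0,0]},{"delta_pos":[0,0,1],"dr":[0,0,0]},{"delta_pos":[0,0,0],"dr":[0,0,0]}]'
python3 - <<'E'
from h import *
a=grab_frame("top")[80:260,160:460,::-1];b=grab_frame("wrist")[:,:,::-1]
cv2.imwrite("pics/end.png",np.vstack([cv2.resize(a,(500,300)),cv2.resize(b,(500,300))]))
for r in mark_of("top","dring_pull")[:1]: print(ray("top",r["location"],.122).round(3))
print(get_state()["force"])
E
```

```text
t: 12.25
eef_pos: [0.4617, 0.108, 0.2682]
ee_rot: [-3.139, -0.006, 0.085]
force: [-0.6, -1.1, -0.4]
width: 0.0003
gripper_force: 0.0
[0.471 0.107 0.122]
[ 0.54055498  0.43850936 -1.26839339]
```

View pics/end.png

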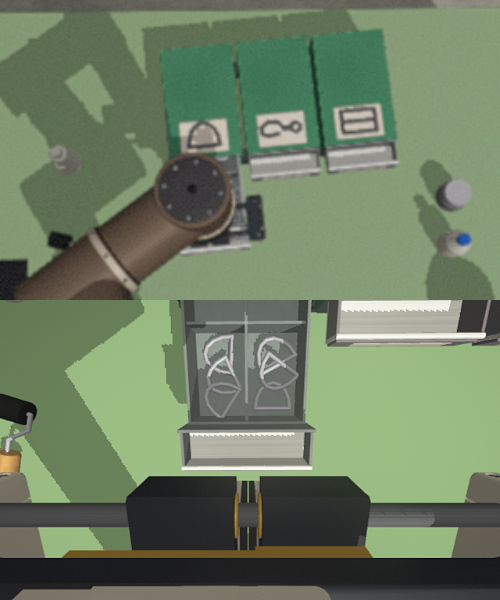

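The D-ring drawer is fully out, with its trough around (245,448) in the lower image. The buckle and snap-hook drawers are flush, the loose things are in place, and the gripper is clear.

```bash
python3 -c "from station import *;print(job_done())"
```

```text
the job is handed in; nothing more can be done
None
```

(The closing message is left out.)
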